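# Clamp the crinkle slicer with the ratchet lever

## Robot

A 7-joint arm with a two-finger parallel gripper is mounted at the origin on the work surface. World frame = base frame: x ahead of the robot, y to its left, z up, the work surface at z = 0. Lengths are in m, angles in rad, forces in N, time in s.
With the tool pointing down it reaches from about 0.4 to 0.85 m from the base axis. Payload 4.5 kg.
Tool frame: the origin (TCP) lies between the finger pads; the fingertips stand 14 mm ahead of it and the grasp point (between the pads) lies 5 mm behind it; z points along the fingers, y is the line along which they close (so a half turn about z gives the same grasp; the last joint's range is limited). The gripper opens to 88 mm and grips with 3 to 60 N. Pads are 18 mm wide; open, the fingers measure 123 mm over their backs; the gripper's body (75 mm by 187 mm) begins 45 mm behind the grasp point.
Start: joints at [-1.123, 0.689, -0.195, 1.565, 0.157, 0.902, -0.215], TCP at [0.251, 0.572, 0.253] pointing down, gripper open.
Joint ranges: [-3.01, 3.01], [-0.46, 2.08], [-1.47, 1.51], [0.13, 2.56], [-1, 4.14], [0.04, 2.09], [-2.66, 2.66]. Speed limits (rad/s): [2.57, 2.57, 3.14, 3.14, 3.14, 3.14, 3.14].

## Interface

Orientations are given as a unit quaternion [w, x, y, z].
In Python, from station import ctrl gives the robot as it stands.
- The arm moves only by the tool jog_arm, never from a script. Its argument "increments" is a list of rows, each an object with "linear": the shift along the world's x, y, z in mm, a list of three; "twist": the turn, a rotation vector about the world's x, y, z in rad, a list of three. A call has 1 to 12 rows; each row is the pose to reach, as a shift and turn from the pose commanded when the call began; what a row does not reach only later rows make up. A row lasts 1/12 s, in which the tool goes at most 41.7 mm and 7.16 degrees, less where a joint would pass 70% of its speed; a pose out of reach is approached as far as the arm can. A call with a gripper value outside its range is refused whole. "jaw" is the opening, from 0 (shut) to 1 (fully open), set as the call begins (left out, the last holds). The fingers move at their own pace and stop on an object; "force" is the grip in N (left out, the last holds). Time passes only in rows, so rows that repeat a pose let the fingers close. It gives the time, the measured TCP pose, the force, the opening and the grip force at its end, in the units of the state.
- ctrl.read_state(): the state, without advancing time (a new reading comes with each control period).
- ctrl.get_image(name): name is "side" or "top" or "wrist"; returns a dict with "img" (384x512x3 uint8, red, green, blue), "depth" (384x512 float32, m along the optical axis (not along the pixel's ray), 0 where there is no reading), "intrinsics" (3x3 intrinsics, pixels), "rvec" (rotation vector, rad) and "tvec" (3), from world to camera coordinates, as OpenCV has them; the wrist camera has in their place "hand_eye" (4x4, takes a point from camera to tool coordinates, whose origin is the TCP and whose axes are the flange's). Camera axes: x right, y down, z forward; pixel columns grow to the right and rows downward; lengths in m; the calibration is good to about 2 mm. The wrist camera is an equidistant fisheye: a pixel r from the principal point sees the ray r / f radians off the axis. A picture is of the moment at which its call begins: read the wrist's pose just before it.
- ctrl.close_job(): hands the job in; it is judged then, once.
The state is a dict: "clock": time; "joint_positions": joint angles; "qd": joint speeds; "effort": joint torques, N m; "position": TCP position; "ee_rot": TCP orientation; "wrist_force": force on the tool from outside, world axes, zero at the start; "torque": the same for the moment, N m; "grip_width": finger opening in m; "gripper_force": force on a finger pad.
Only numpy, scipy, OpenCV 4.12 (cv2) and the standard library are available. Lean on these libraries where they do the work, as an engineer would, in place of code of your own. Each camera call takes 0.05 s, during which the arm holds its last target. There are 200 camera calls.

## Task

Set the crinkle slicer flat into the bed of the green bench clamp, between the jaw and the fence, and let go of it. Then swing the red ratchet lever back and forth to close the jaw notch by notch until the main spring has bitten and the slicer is held firmly; stop at the first or second notch of that grip, because more would crush it, and never jam the lever hard against its end buffers. Finally swing the lever back to its parked end, let go, and leave the spatula, the jar and the bowl where they are.

Things in the scene. Friction and masses are not known exactly. Their poses are not given: they have to be found in the camera images.
- clamp: Green and steel bench clamp screwed to the counter, turned by up to 0.2 rad. Origin at counter height; z up, y from jaw to fence. In its frame, mm: base plate x -80..80, y -170..115, 12 thick (bed floor z 12); fixed green fence, face at y 70, top z 50; low end lips, inner faces x -73.5 and 73.5, tops z 19; green jaw housing x -55..55, y -159..-51, top z 46.
- bed (a point): Point on the bed floor at clamp (0, 20, 12) mm, midway between open jaw and fence and between the lips; axes as the clamp's. The slicer's origin goes here, its length along the clamp's x. The open bed is 100 mm (y) by 147 mm (x): 10 mm to spare on each long side of the slicer, 8 mm at each end. The jaw then pushes it up to 10 mm further, to the fence, by itself.
- slicer: Crinkle slicer: orange block with steel deck, 130 mm (x) by 80 mm (y) by 40 mm high, about 0.5 kg, on the counter to the left. Origin: centre of the underside, z up. On top a green upright grip, 60 mm long (x), 20 mm wide (y), 40 to 74 mm above the underside, centred: pinch it across its 20 mm from above.
- jaw: Moving jaw: steel plate with rubber face, 110 mm wide (x), z 15 to 51 mm. Origin: centre of its face, at clamp y -30 at the start; moves towards the fence, 7.9 mm a notch until it meets the slicer; it cannot be opened again. Good grip on the slicer: 30 to 50 N, that is, the first or second notch kept after the main spring's bite. Over 58 N crushes it.
- housing (a point): Centre of the housing's top, clamp (0, -105, 46) mm. Inside are two springs in turn: a soft stage, 7 to 8.5 N, pushes the slicer to the fence and rests on it while hidden slack is taken up (0 to 5 more notches, different each time, jaw and slicer standing still); then the main spring bites: the grip jumps to about 33 N and grows about 6.6 N a notch.
- lever (a joint): Angle of the red ratchet lever about its upright axis, rad. 0: parked end, knob on the fence (+y) side; it grows to 0.65 on the working stroke (counter-clockwise from above, knob towards the clamp's -y). Starts at 0 to 0.45, stays where left (about 0.8 N drag). Parked means below 0.10. Rubber buffers at both ends: over about 25 N at the knob (below -0.036 or above 0.686) jams it: a fault.
- wheel: Steel ratchet wheel, 92 mm wide, 16 saw teeth, lying on the housing under the lever; origin on its axis at counter height. Swinging out, the lever turns it; a pawl on the frame keeps each notch (0.393 rad) when the lever passes about 0.55. Coming back the lever must get below 0.14 to catch the next tooth. One swing out to 0.6 and back to 0.1 is one notch.
- pivot (a point): On the lever's upright axis, clamp (0, -105, 70) mm; axes as the clamp's. At lever angle a the knob's axis is at pivot + 130 mm x (-cos(0.325 - a), sin(0.325 - a)) along the clamp's x and y.
- knob (a point): Centre of the top of the lever's black upright knob, a post 22 mm in diameter, z 70 to 125 mm, on the red bar (20 mm wide, z 62 to 70). Push needed on it, held still at lever 0.3 to 0.5 going out: below 2 N while free or in the soft stage, 3.5 to 6 N once the main spring has bitten, 1 N more each notch. Heavy by 0.45: the notch now being made will hold firmly.
- spatula: Green kitchen spatula, 240 mm long, lying on the counter beyond the slicer. Leave alone. Origin under its middle.
- jar: Jar with a red cap, 60 mm in diameter, 100 mm high, at the right. Leave alone. Origin: centre of its underside.
- bowl: White bowl, 100 mm in diameter, 50 mm high, at the right, further off. Leave alone. Origin: centre of its underside.
There are look-alikes about, which are no part of the job. Leave any purple look-alike of the slicer alone.

How it is judged:
On the way, in this order (a step that is already met when the one before it is completed fails the run):
1. the slicer stands flat in the bed of the clamp and is let go (x of slicer in the frame of bed between -0.012 and 0.012 m and y of slicer in the frame of bed between -0.015 and 0.015 m and z of slicer in the frame of bed between -0.004 and 0.004 m and angle between slicer's own z axis and vertical below 0.05 rad and angle between the x axis of slicer and the x axis of clamp, either way round below 0.15 rad and contact force between the fingers and slicer below 0.5 N), for 0.2 s.
2. the jaw holds the slicer firmly (x of slicer in the frame of bed between -0.012 and 0.012 m and y of slicer in the frame of bed between -0.015 and 0.015 m and z of slicer in the frame of bed between -0.004 and 0.004 m and angle between slicer's own z axis and vertical below 0.05 rad and angle between the x axis of slicer and the x axis of clamp, either way round below 0.06 rad and contact force between jaw and slicer between 30 and 50 N and contact force between the fingers and slicer below 0.5 N), for 0.2 s.
At the end, for the whole second after the job is handed in: The slicer stands flat in the bed (within 12 mm of the bed point along the clamp's x, 15 mm along y, 4 mm in height; upright and in line within about 3 degrees), at rest, the jaw presses on it with 30 to 50 N, and the lever is parked (below 0.10 rad) (x of slicer in the frame of bed between -0.012 and 0.012 m and y of slicer in the frame of bed between -0.015 and 0.015 m and z of slicer in the frame of bed between -0.004 and 0.004 m and angle between slicer's own z axis and vertical below 0.05 rad and angle between the x axis of slicer and the x axis of clamp, either way round below 0.06 rad and contact force between jaw and slicer between 30 and 50 N and value of joint lever below 0.1 rad and linear speed of slicer below 0.02 m/s); the robot touches nothing.
It fails at once if the slicer is crushed: the jaw presses on it with over 58 N (contact force between jaw and slicer above 58 N).
It fails at once if the lever is jammed into an end buffer (angle under -0.036 or over 0.686 rad, about 25 N at the knob) (value of joint lever below -0.036 rad or value of joint lever above 0.686 rad).
It fails at once if the spatula is moved by more than 30 mm (distance of spatula from where it was at the start of the episode above 0.03 m).
It fails at once if the jar is moved by more than 30 mm (distance of jar from where it was at the start of the episode above 0.03 m).
It fails at once if the bowl is moved by more than 30 mm (distance of bowl from where it was at the start of the episode above 0.03 m).
It also fails if it takes over 70 s, if anything falls off the work surface, if the arm or the gripper's body presses on something with over 40 N, if the wrist force passes 120 N, or if a joint passes its speed limit or range.

## Working session

There is one attempt and no reset: what is moved stays moved. The work goes in short steps, Python scripts to look and compute and a tool call to move; the robot and the scene stay as the last step left them, time stands still between calls to the robot, and variables do not carry over. Pictures are saved under pics/ and viewed, at most 10 in all, crops included, and the job is handed in when it is done.

Besides the shell and the picture viewer there is one more tool, called after "Call:" as name(argument=value, ...) on one line, values as JSON. jog_arm: Moves the arm, as the interface text tells. Its arguments: {"type":"object","properties":{"increments":{"type":"array","items":{"type":"object","properties":{"linear":{"type":"array","items":{"type":"number"}},"twist":{"type":"array","items":{"type":"number"}}}}},"jaw":{"type":"number"},"force":{"type":"number"}},"required":["increments"]}

```bash
mkdir -p pics
cat > h.py <<'E'
import numpy as np, cv2
from station import ctrl
def grab(n):
    d=ctrl.get_image(n); return d
def world(d):
    # per-pixel world points from depth
    K=np.array(d['intrinsics']);R=cv2.Rodrigues(np.array(d['rvec'],float))[0];t=np.array(d['tvec'],float).ravel()
    z=d['depth'];v,u=np.mgrid[:z.shape[0],:z.shape[1]]
    P=np.stack([(u-K[0,2])/K[0,0]*z,(v-K[1,2])/K[1,1]*z,z],-1)
    return (P-t)@R
E
python3 - <<'E'
from h import *
s=ctrl.read_state();print({k:np.round(v,3) for k,v in s.items()})
a=[]
for n in('top','side'):
    d=grab(n);np.savez(n+'.npz',**{k:np.array(v) for k,v in d.items()})
    cv2.imwrite(f'pics/{n}0.png',cv2.resize(d['img'][:,:,::-1],(800,600),interpolation=cv2.INTER_CUBIC))
    R=cv2.Rodrigues(np.array(d['rvec'],float))[0];print(n,-R.T@np.ravel(d['tvec']),R[2],(d['depth']>0).mean())
E
```

```text
{'clock': np.float64(0.0), 'joint_positions': array([-1.123,  0.69 , -0.195,  1.566,  0.157,  0.903, -0.215]), 'qd': array([-0.   ,  0.001,  0.002, -0.001,  0.001,  0.001,  0.001]), 'effort': array([ 1.0000e-03, -5.2756e+01, -1.2660e+00, -1.5343e+01, -5.3000e-02,
        7.0000e-03,  0.0000e+00]), 'position': array([0.251, 0.572, 0.252]), 'ee_rot': array([-0.   ,  0.205,  0.979, -0.001]), 'wrist_force': array([ 0.491,  0.11 , -0.064]), 'torque': array([ 0.047, -0.004, -0.012]), 'gripper_force': np.float64(0.0), 'grip_width': np.float64(0.088)}
top [ 0.45594357 -0.03426086  1.58219585] [ 4.62832870e-02  9.64905852e-04 -9.98927888e-01] 0.99603271484375
side [-0.0756592  -0.81393549  0.87736015] [ 0.49132053  0.61878533 -0.61295093] 0.9962107340494791
```

View pics/top0.png

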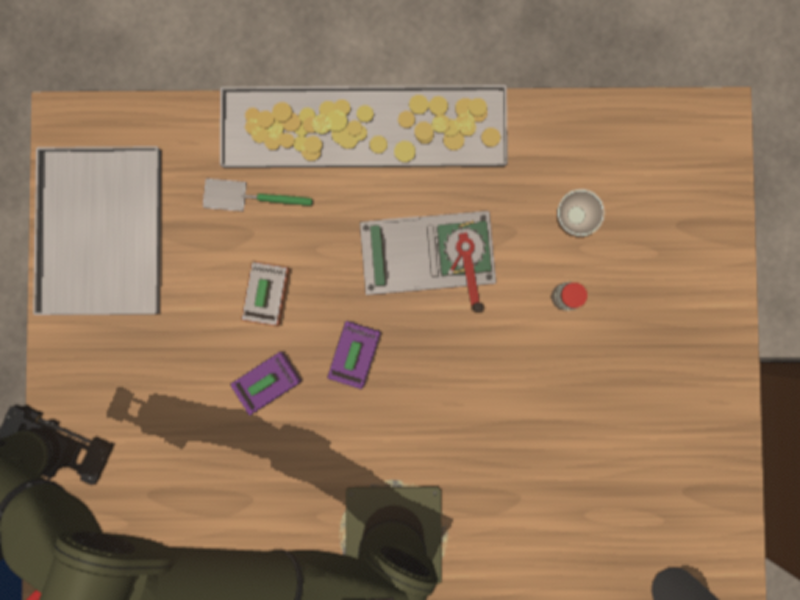

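View pics/side0.png

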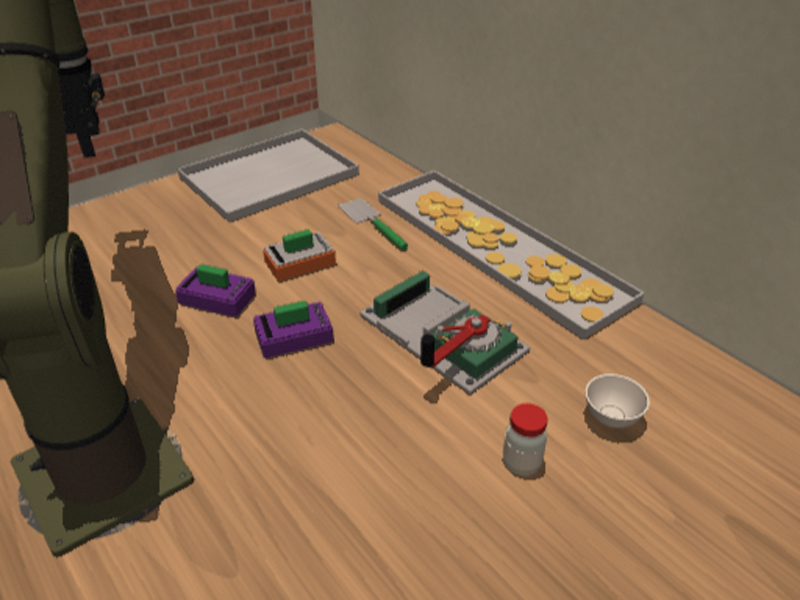

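The top view (800x600) shows three slicer-like blocks: (267,293) has an orange side and steel deck, while (355,355) and (266,382) are purple. The first one fits the description. In the side view it is at (298,253), with its orange body visible. The clamp is at (428,253), with the fence on its left (+y) and the lever knob at (477,308). Next I confirm the slicer in a crop and measure.

Run:
```python
from h import *
D={n:dict(np.load(n+'.npz')) for n in('top','side')}
c=D['side']['img'][135:185,155:225];cv2.imwrite('pics/crop1.png',cv2.resize(c[:,:,::-1],(700,500),interpolation=cv2.INTER_CUBIC))
def rep(name,m,W,lo,hi):
    m=m&(W[...,2]>lo)&(W[...,2]<hi)
    n,l,st,_=cv2.connectedComponentsWithStats(m.astype(np.uint8))
    for i in range(1,n):
        if st[i,4]<12: continue
        p=W[l==i]; xy=p[:,:2].astype(np.float32)
        r=cv2.minAreaRect(xy*1000)
        print(name,st[i],'z',np.round(np.percentile(p[:,2],[5,50,95])*1e3),'mean',np.round(p.mean(0)*1e3,1),'rect',np.round(r[0],1),np.round(r[1]),round(r[2],1))
for n in D:
    d=D[n];W=world(d);h=cv2.cvtColor(d['img'],cv2.COLOR_RGB2HSV);H,S,V=[h[...,i].astype(int) for i in range(3)]
    print(n)
    rep('green',(H>40)&(H<85)&(S>90),W,.03,.2)
    rep('red',((H<6)|(H>174))&(S>150),W,.05,.14)
    rep('black',(V<60),W,.08,.15)
    x,y=W[...,0],W[...,1]
    if n=='top':
        dk=(x>.2)&(x<.7)&(y>.1)&(y<.35)
        rep('block',dk,W,.025,.06)
        rep('any',(x>.3)&(x<.7)&(y<.1)&(y>-.3),W,.006,.3)
```

```text
top
green [164 180   8  16  82] z [69. 75. 78.] mean [517.9 268.5  74.3] rect [517.1 268.2] [18. 50.] 81.7
green [222 220   8  16  74] z [70. 74. 80.] mean [385.7  79.1  74.1] rect [385.8  79.1] [15. 52.] 72.7
green [160 240  16  12  73] z [70. 74. 80.] mean [328.3 267.1  74.1] rect [328.2 267.4] [14. 52.] 30.6
red [293 150  13  45 193] z [65. 70. 76.] mean [ 562.7 -164.8   70.4] rect [ 564.6 -161.4] [145.  30.] 5.0
red [360 181  16  16 193] z [ 95. 100. 105.] mean [ 507.8 -377.1   99.9] rect [ 507.8 -377.2] [48. 48.] 49.7
black [231 329  42  27 250] z [ 86. 121. 147.] mean [ 49.9  -7.1 120.8] rect [37.2 -9.3] [129.  55.] 78.8
black [  0 348   3  11  17] z [100. 108. 113.] mean [ -4.5 784.7 106.8] rect [ -1.7 784.8] [30.  6.] 8.1
black [431 371  23  12 151] z [ 84. 116. 145.] mean [ -77.1 -591.6  115.1] rect [ -77.8 -595. ] [12. 57.] 5.7
block [154 168  31  41 809] z [32. 39. 46.] mean [515.8 268.6  39.3] rect [516.7 270.6] [ 81. 130.] 78.9
block [209 210  12  36 219] z [32. 39. 45.] mean [370.1 113.4  39.2] rect [383.7 118.5] [ 37. 116.] 89.9
block [147 225  45  41 826] z [33. 40. 4
[... 649 characters left out ...]
.8  61.7] rect [385.2  77.7] [20. 58.] 71.2
green [290 210  41  28 315] z [32. 44. 48.] mean [ 600.2 -198.7   42.2] rect [ 612.9 -185.7] [109.  53.] 3.8
green [278 213   6   9  19] z [31. 40. 47.] mean [ 557.3 -123.7   39.5] rect [ 556.8 -122.1] [27.  9.] 74.1
red [275 202  38  33 335] z [65. 69. 73.] mean [ 566.5 -165.5   69.4] rect [ 563.6 -155.1] [154.  52.] 4.5
red [327 258  23  21 390] z [ 90.  99. 102.] mean [ 504.9 -380.6   98.1] rect [ 508.3 -378.4] [51. 51.] 20.4
black [269 214   9  18 138] z [ 83. 109. 126.] mean [ 482.1 -182.6  107.1] rect [ 484.2 -179.4] [20. 20.] 53.0
black [  16  246   71   57 1561] z [ 84. 117. 147.] mean [ -6.3 -52.4 117. ] rect [ -1.7 -32.2] [ 75. 134.] 86.2
```

View pics/crop1.png

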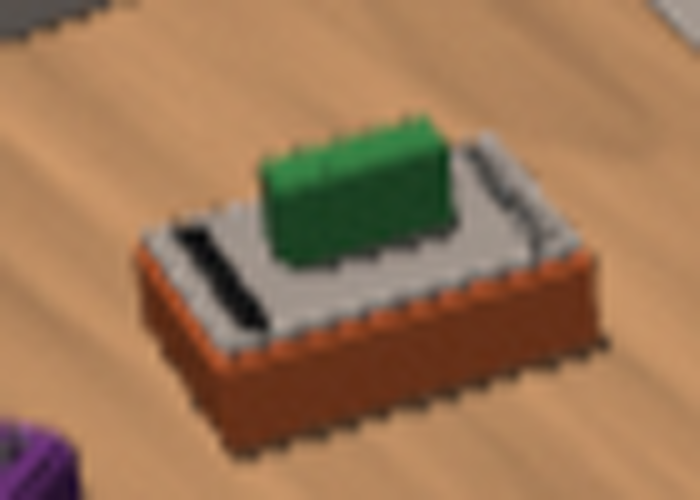

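The crop confirms it: an orange block with a steel deck and upright green grip. Now I fix the clamp pose from its base-plate outline in both views.

Run:
```python
from h import *
def onplane(d,uv,z):
    K=np.array(d['intrinsics']);R=cv2.Rodrigues(np.array(d['rvec'],float))[0];t=np.ravel(d['tvec'])
    r=np.c_[(uv-K[[0,1],[2,2]])/[K[0,0],K[1,1]],np.ones(len(uv))]@R;c=-R.T@t
    return (c+r*((z-c[2])/r[:,2])[:,None])[:,:2]*1e3
for n in('top','side'):
    d=dict(np.load(n+'.npz'));W=world(d);h=cv2.cvtColor(d['img'],cv2.COLOR_RGB2HSV);H,S,V=[h[...,i].astype(int) for i in range(3)]
    x,y=W[...,0],W[...,1]
    wood=(H>5)&(H<25)&(S>75)
    m=(~wood)&(x>.5)&(x<.72)&(y<.1)&(y>-.25)&(W[...,2]>-.01)&(W[...,2]<.022)
    v,u=np.nonzero(m); P=onplane(d,np.c_[u,v].astype(float),.012)
    r=cv2.minAreaRect(P.astype(np.float32));print(n,'plate',m.sum(),r)
    for th in (4.,4.5,5.,5.5,6.):
        a=np.deg2rad(th);e=P@np.array([[np.cos(a),-np.sin(a)],[np.sin(a),np.cos(a)]])
        print(th,np.round(np.percentile(e,[0.1,1,99,99.9],axis=0).T,1).tolist())
    # fence top
    m=(H>40)&(H<85)&(S>60)&(W[...,2]>.04)&(y>0)&(y<.06)&(x>.5)
    v,u=np.nonzero(m)
    if len(u): print('fence',len(u),cv2.minAreaRect(onplane(d,np.c_[u,v].astype(float),.05).astype(np.float32)))
    m=(H>40)&(H<85)&(S>60)&(W[...,2]>.038)&(W[...,2]<.056)&(y<-.08)&(y>-.25)&(x>.5)
    v,u=np.nonzero(m); print('hous',len(u),cv2.minAreaRect(onplane(d,np.c_[u,v].astype(float),.046).astype(np.float32)))
    if n=='top':
        m=(V<75)&(W[...,2]>.06)&(x>.45)&(x<.52)&(y<-.1)&(y>-.25);v,u=np.nonzero(m)
        print('knob',len(u),onplane(d,np.c_[u,v].astype(float),.125).mean(0),W[m].mean(0))
    m=(((H<6)|(H>174))&(S>150)&(x>.45)&(x<.7)&(y<-.08)&(y>-.25)); v,u=np.nonzero(m);print('lever',cv2.minAreaRect(onplane(d,np.c_[u,v].astype(float),.07).astype(np.float32)))
    m=(H>40)&(H<85)&(S>60)&(W[...,2]>.068)&(x>.45)&(x<.6)&(y>.2)&(y<.33);v,u=np.nonzero(m)
    print('grip',len(u),cv2.minAreaRect(onplane(d,np.c_[u,v].astype(float),.074).astype(np.float32)))
```

```text
top plate 2308 ((606.382080078125, -79.68988037109375), (161.9376983642578, 284.6644592285156), 4.704792022705078)
4.0 [[517.6, 519.6, 678.6, 679.9], [-264.1, -262.4, 18.7, 20.7]]
4.5 [[517.4, 518.6, 677.4, 678.5], [-269.1, -267.5, 13.6, 15.2]]
5.0 [[516.4, 517.6, 676.3, 678.0], [-274.6, -272.8, 8.4, 9.9]]
5.5 [[514.1, 516.5, 675.4, 677.5], [-280.0, -277.9, 3.3, 5.0]]
6.0 [[511.8, 514.8, 674.7, 677.0], [-285.7, -283.3, -2.0, 0.2]]
fence 112 ((595.8859252929688, 26.350784301757812), (117.90046691894531, 14.53927993774414), 4.6684465408325195)
hous 149 ((610.97802734375, -157.61851501464844), (101.0255355834961, 99.07208251953125), 4.722700595855713)
knob 21 [ 483.36472127 -177.18416723] [ 0.48337377 -0.17722565  0.12455771]
lever ((564.7855834960938, -161.47918701171875), (145.81283569335938, 30.320764541625977), 4.864677906036377)
grip 96 ((518.2592163085938, 269.4595947265625), (19.33417510986328, 54.55496597290039), 80.64242553710938)
side plate 1852 ((606.7213134765625, -83.81695556640625), (172.17344665527344, 288.91375732421875), 4.604216575622559)
4.0 [[512.7, 514.3, 680.7, 684.4], [-270.2, -269.0, 10.0, 16.8]]
4.5 [[512.2, 513.3, 680.1, 683.8], [-275.2, -274.1, 5.3, 12.2]]
5.0 [[510.9, 512.0, 679.6, 683.3], [-280.4, -279.2, 0.7, 7.6]]
5.5 [[508.5, 510.5, 679.0, 682.6], [-286.0, -284.4, -3.9, 3.0]]
6.0 [[506.3, 508.5, 678.3, 681.7], [-291.6, -289.4, -8.6, -1.7]]
fence 213 ((593.162353515625, 22.450532913208008), (132.3346405029297, 26.370561599731445), 4.421812057495117)
hous 362 ((607.915771484375, -161.33090209960938), (113.30152130126953, 109.92825317382812), 5.072350025177002)
lever ((561.3467407226562, -156.46517944335938), (157.58692932128906, 54.615196228027344), 4.445926666259766)
grip 69 ((515.0236206054688, 263.21563720703125), (24.704103469848633, 57.73577117919922), 79.4903335571289)
```

Clamp yaw is about 0.082 rad, and the bed is at (602.5, -32.4). The pivot is at (612.7, -157) and the lever at about 0.40 rad; the knob radius checks at 130.9 mm. The slicer grip is at (518, 269), yaw -0.175. I move above the slicer.

Call:
jog_arm(increments=[{"linear": [27,-30,0],"twist": [0,0,0.03]},{"linear": [54,-60,-5],"twist": [0,0,0.06]},{"linear": [80,-91,-10],"twist": [0,0,0.09]},{"linear": [107,-121,-20],"twist": [0,0,0.12]},{"linear": [134,-152,-30],"twist": [0,0,0.15]},{"linear": [160,-182,-40],"twist": [0,0,0.18]},{"linear": [187,-212,-50],"twist": [0,0,0.21]},{"linear": [214,-242,-60],"twist": [0,0,0.24]},{"linear": [240,-273,-70],"twist": [0,0,0.24]},{"linear": [267,-303,-80],"twist": [0,0,0.24]},{"linear": [267,-303,-92],"twist": [0,0,0.24]},{"linear": [267,-303,-92],"twist": [0,0,0.24]}], jaw=1)

```text
clock: 1.1
position: [0.5193, 0.2646, 0.1582]
ee_rot: [-0.001, 0.09, 0.996, -0.002]
wrist_force: [-1.0, 0.6, -0.8]
grip_width: 0.0879
gripper_force: 0.0
```

```bash
cat >> h.py <<'E'
from scipy.spatial.transform import Rotation as Ro
def wrist():
    s=ctrl.read_state();d=ctrl.get_image('wrist')
    q=s['ee_rot'];R=Ro.from_quat([q[1],q[2],q[3],q[0]]).as_matrix()
    T=np.eye(4);T[:3,:3]=R;T[:3,3]=s['position'];return s,d,T@np.array(d['hand_eye'])
def wplane(d,M,uv,z):
    K=np.array(d['intrinsics']);p=(uv-K[[0,1],[2,2]])/[K[0,0],K[1,1]];r=np.hypot(*p.T)
    dr=np.c_[p*(np.sin(r)/np.maximum(r,1e-9))[:,None],np.cos(r)]@M[:3,:3].T;c=M[:3,3]
    return (c+dr*((z-c[2])/dr[:,2])[:,None])[:,:2]*1e3
E
python3 - <<'E'
from h import *
s,d,M=wrist();print(s['position'],M[:3,3],M[:3,2])
h=cv2.cvtColor(d['img'],cv2.COLOR_RGB2HSV);H,S,V=[h[...,i].astype(int) for i in range(3)]
m=((H>40)&(H<85)&(S>80)).astype(np.uint8)
n,l,st,_=cv2.connectedComponentsWithStats(m)
for i in range(1,n):
    if st[i,4]>60:
        v,u=np.nonzero(l==i);P=wplane(d,M,np.c_[u,v].astype(float),.074)
        vb=V[v,u];print(st[i],cv2.minAreaRect(P.astype(np.float32)),np.percentile(vb,[5,50,95]))
        b=vb>(vb.min()+vb.max())/2;print('  bright',b.sum(),cv2.minAreaRect(P[b].astype(np.float32)))
cv2.imwrite('pics/w1.png',cv2.resize(d['img'][:,:,::-1],(800,600)))
E
```

```text
[0.51929939 0.26461614 0.15822086] [0.435689   0.27952631 0.29077006] [ 0.31532482 -0.06100522 -0.94702092]
[  23   68   33   65 1993] ((390.58935546875, 93.76316833496094), (40.636348724365234, 58.183040618896484), 71.8022689819336) [37. 44. 64.]
  bright 856 ((389.8101806640625, 90.49330139160156), (36.32735061645508, 57.640464782714844), 69.03025817871094)
[ 254  160   26   77 1767] ((515.46533203125, 272.6451110839844), (18.985137939453125, 63.14858627319336), 80.01911926269531) [ 52.  66. 129.]
  bright 673 ((515.898681640625, 272.93017578125), (17.42099952697754, 51.81949996948242), 81.04198455810547)
[ 46 230  39  31 714] ((531.9769897460938, 65.94453430175781), (33.47922134399414, 44.335487365722656), 4.902737140655518) [33. 39. 97.]
  bright 168 ((531.9305419921875, 53.36091613769531), (19.716232299804688, 17.358413696289062), 85.57747650146484)
[ 217  326   90   18 1153] ((659.9832153320312, 243.18826293945312), (92.43836975097656, 20.11797332763672), 84.79306030273438) [ 48. 107. 126.]
  bright 791 ((663.2391967773438, 242.9624786376953), (92.4659423828125, 14.349051475524902), 83.76760864257812)
```

View pics/w1.png

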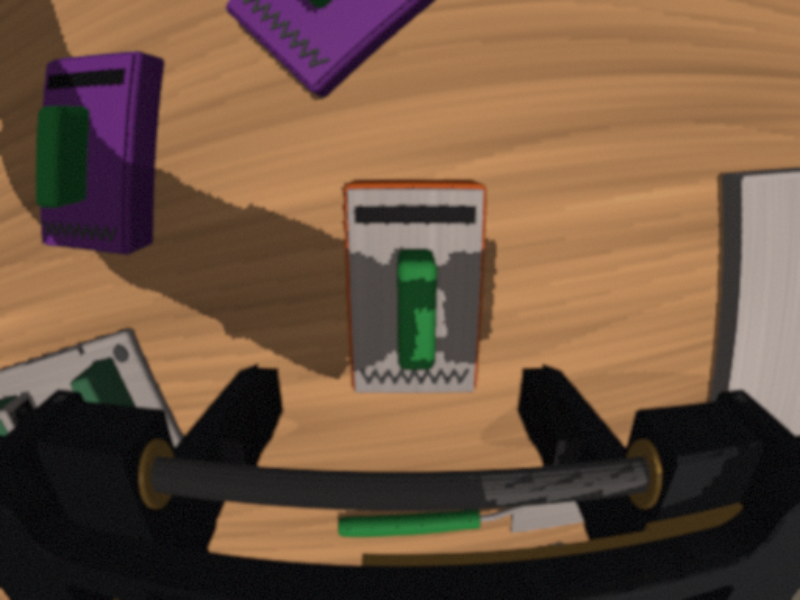

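The wrist view shows the orange slicer's grip at (417,310), between the open fingers and aligned with them; the centre estimate is (517,270.5). I descend and grip.

Call:
jog_arm(increments=[{"linear": [-1,1,-15]},{"linear": [-1,1,-40]},{"linear": [-1,1,-65]},{"linear": [-1,1,-85]},{"linear": [-1,1,-100]},{"linear": [-1,1,-100]},{"linear": [-1,1,-100]},{"linear": [-1,1,-100]}])

```text
schema error: expected keys linear, twist
```

Call:
jog_arm(increments=[{"linear": [0,0,0]},{"linear": [0,0,0]},{"linear": [0,0,0]},{"linear": [0,0,0]},{"linear": [0,0,0]},{"linear": [0,0,0]},{"linear": [0,0,0]},{"linear": [0,0,0]},{"linear": [0,0,0]},{"linear": [0,0,0]}], jaw=0, force=40)

```text
schema error: expected keys linear, twist
```

Call:
jog_arm(increments=[{"linear": [-1,1,-15],"twist": [0,0,0]},{"linear": [-1,1,-40],"twist": [0,0,0]},{"linear": [-1,1,-65],"twist": [0,0,0]},{"linear": [-1,1,-85],"twist": [0,0,0]},{"linear": [-1,1,-100],"twist": [0,0,0]},{"linear": [-1,1,-100],"twist": [0,0,0]},{"linear": [-1,1,-100],"twist": [0,0,0]},{"linear": [-1,1,-100],"twist": [0,0,0]}])

```text
clock: 1.82
position: [0.5174, 0.2719, 0.062]
ee_rot: [0.001, 0.086, 0.996, 0.001]
wrist_force: [-0.1, 0.7, -0.4]
grip_width: 0.088
gripper_force: 0.0
```

Call:
jog_arm(increments=[{"linear": [0,0,-1],"twist": [0,0,0]},{"linear": [0,0,-1],"twist": [0,0,0]},{"linear": [0,0,-1],"twist": [0,0,0]},{"linear": [0,0,-1],"twist": [0,0,0]},{"linear": [0,0,-1],"twist": [0,0,0]},{"linear": [0,0,-1],"twist": [0,0,0]},{"linear": [0,0,-1],"twist": [0,0,0]},{"linear": [0,0,-1],"twist": [0,0,0]},{"linear": [0,0,-1],"twist": [0,0,0]},{"linear": [0,0,-1],"twist": [0,0,0]}], jaw=0, force=40)

```text
clock: 2.65
position: [0.5174, 0.2707, 0.0598]
ee_rot: [0.0, 0.087, 0.996, 0.001]
wrist_force: [0.3, 2.5, -0.7]
grip_width: 0.0235
gripper_force: 1.0
```

Call:
jog_arm(increments=[{"linear": [0,0,0],"twist": [0,0,0]},{"linear": [0,0,0],"twist": [0,0,0]},{"linear": [0,0,0],"twist": [0,0,0]},{"linear": [0,0,0],"twist": [0,0,0]},{"linear": [0,0,5],"twist": [0,0,0]},{"linear": [0,0,20],"twist": [0,0,0]},{"linear": [0,0,45],"twist": [0,0,0]},{"linear": [0,0,70],"twist": [0,0,0]},{"linear": [0,0,90],"twist": [0,0,0]},{"linear": [0,0,100],"twist": [0,0,0]},{"linear": [0,0,100],"twist": [0,0,0]},{"linear": [0,0,100],"twist": [0,0,0]}])

```text
clock: 3.65
position: [0.5168, 0.2692, 0.1591]
ee_rot: [-0.001, 0.087, 0.996, -0.001]
wrist_force: [0.4, -0.1, -6.8]
grip_width: 0.0195
gripper_force: 40.0
```

Call:
jog_arm(increments=[{"linear": [5,-15,0],"twist": [0,0,0.01]},{"linear": [14,-48,0],"twist": [0,0,0.04]},{"linear": [23,-82,0],"twist": [0,0,0.07]},{"linear": [33,-116,0],"twist": [0,0,0.1]},{"linear": [43,-150,0],"twist": [0,0,0.13]},{"linear": [52,-184,0],"twist": [0,0,0.16]},{"linear": [62,-218,0],"twist": [0,0,0.19]},{"linear": [71,-252,0],"twist": [0,0,0.22]},{"linear": [80,-283,0],"twist": [0,0,0.25]},{"linear": [85,-298,0],"twist": [0,0,0.256]},{"linear": [85.5,-302,0],"twist": [0,0,0.256]},{"linear": [85.5,-302,0],"twist": [0,0,0.256]}])

```text
clock: 4.65
position: [0.6014, -0.0344, 0.1575]
ee_rot: [-0.002, -0.039, 0.999, -0.001]
wrist_force: [-0.4, 0.5, -6.4]
grip_width: 0.0196
gripper_force: 40.0
```

Call:
jog_arm(increments=[{"linear": [0,0,-10],"twist": [0,0,0]},{"linear": [0,0,-20],"twist": [0,0,0]},{"linear": [0,0,-30],"twist": [0,0,0]},{"linear": [0,0,-40],"twist": [0,0,0]},{"linear": [0,0,-40],"twist": [0,0,0]},{"linear": [0,0,-40],"twist": [0,0,0]},{"linear": [0,0,-40],"twist": [0,0,0]}])

```text
clock: 5.23
position: [0.603, -0.0313, 0.1198]
ee_rot: [0.0, -0.041, 0.999, 0.0]
wrist_force: [0.5, -1.1, -5.4]
grip_width: 0.0197
gripper_force: 40.0
```

Run:
```python
from h import *
s=ctrl.read_state();print(s['position'],s['ee_rot'],s['wrist_force'])
q=s['ee_rot'];print('close axis deg',2*np.degrees(np.arctan2(q[2],q[1]))-90)
d=grab('top');W=world(d);np.savez('t1.npz',**{k:np.array(v) for k,v in d.items()})
a=d['img'][125:205,210:330];e=grab('side');b=e['img'][150:270,210:370]
cv2.imwrite('pics/p1.png',np.hstack([cv2.resize(a,(390,260)),cv2.resize(b,(390,260))])[:,:,::-1])
```

```text
[ 0.60300324 -0.03131645  0.11976483] [ 1.52856878e-04 -4.13511656e-02  9.99144659e-01  9.32454713e-05] [ 0.49418387 -1.12544367 -5.38466438]
close axis deg 94.73984605882478
```

View pics/p1.png

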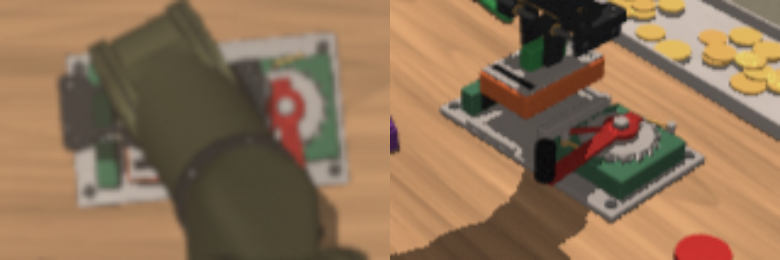

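The slicer hangs level over the bed, between jaw and fence: side crop (540,85), top crop (150,120). I lower it.

Call:
jog_arm(increments=[{"linear": [-0.5,-1,-8],"twist": [0,0,0]},{"linear": [-0.5,-1,-16],"twist": [0,0,0]},{"linear": [-0.5,-1,-24],"twist": [0,0,0]},{"linear": [-0.5,-1,-32],"twist": [0,0,0]},{"linear": [-0.5,-1,-38],"twist": [0,0,0]},{"linear": [-0.5,-1,-42],"twist": [0,0,0]},{"linear": [-0.5,-1,-45],"twist": [0,0,0]},{"linear": [-0.5,-1,-47],"twist": [0,0,0]},{"linear": [-0.5,-1,-48],"twist": [0,0,0]},{"linear": [-0.5,-1,-48],"twist": [0,0,0]},{"linear": [-0.5,-1,-48],"twist": [0,0,0]}])

```text
clock: 6.25
position: [0.6026, -0.0327, 0.072]
ee_rot: [0.0, -0.041, 0.999, 0.0]
wrist_force: [-0.2, 0.2, -6.4]
grip_width: 0.0195
gripper_force: 40.0
```

Call:
jog_arm(increments=[{"linear": [0,0,-0.5],"twist": [0,0,0]},{"linear": [0,0,-1],"twist": [0,0,0]},{"linear": [0,0,-1.5],"twist": [0,0,0]},{"linear": [0,0,-1.5],"twist": [0,0,0]},{"linear": [0,0,-1.5],"twist": [0,0,0]}])

```text
clock: 6.67
position: [0.6026, -0.0328, 0.0718]
ee_rot: [0.001, -0.041, 0.999, -0.0]
wrist_force: [-2.7, 0.1, 6.8]
grip_width: 0.0195
gripper_force: 40.0
```

Call:
jog_arm(increments=[{"linear": [0,0,-0.5],"twist": [0,0,0]},{"linear": [0,0,0],"twist": [0,0,0]},{"linear": [0,0,0],"twist": [0,0,0]},{"linear": [0,0,0],"twist": [0,0,0]},{"linear": [0,0,0],"twist": [0,0,0]},{"linear": [0,0,10],"twist": [0,0,0]},{"linear": [0,0,30],"twist": [0,0,0]},{"linear": [0,0,60],"twist": [0,0,0]},{"linear": [0,0,90],"twist": [0,0,0]},{"linear": [0,0,110],"twist": [0,0,0]},{"linear": [0,0,120],"twist": [0,0,0]},{"linear": [0,0,120],"twist": [0,0,0]}], jaw=0.6)

```text
clock: 7.67
position: [0.6038, -0.0326, 0.193]
ee_rot: [0.002, -0.041, 0.999, 0.0]
wrist_force: [0.0, 0.0, 0.4]
grip_width: 0.0532
gripper_force: 0.0
```

Call:
jog_arm(increments=[{"linear": [-10,-12,0],"twist": [0,0,0]},{"linear": [-35,-40,0],"twist": [0,0,0]},{"linear": [-60,-70,0],"twist": [0,0,0]},{"linear": [-85,-100,0],"twist": [0,0,0]},{"linear": [-105,-130,0],"twist": [0,0,0]},{"linear": [-120,-145,0],"twist": [0,0,0]},{"linear": [-120,-145,0],"twist": [0,0,0]},{"linear": [-120,-145,0],"twist": [0,0,0]}])

```text
clock: 8.33
position: [0.4808, -0.1787, 0.1892]
ee_rot: [-0.001, -0.04, 0.999, 0.0]
wrist_force: [1.0, 0.4, -0.2]
grip_width: 0.0529
gripper_force: 0.0
```

Run:
```python
from h import *
s,d,M=wrist();print(s['position'],s['ee_rot'],s['grip_width'])
cv2.imwrite('pics/w2.png',cv2.resize(d['img'][:,:,::-1],(640,480)))
h=cv2.cvtColor(d['img'],cv2.COLOR_RGB2HSV);H,S,V=[h[...,i].astype(int) for i in range(3)]
m=((H>40)&(H<85)&(S>80)).astype(np.uint8)
n,l,st,_=cv2.connectedComponentsWithStats(m)
for i in range(1,n):
    if st[i,4]>60:
        v,u=np.nonzero(l==i);P=wplane(d,M,np.c_[u,v].astype(float),.086);print(st[i],cv2.minAreaRect(P.astype(np.float32)))
m=(V<40)
n,l,st,_=cv2.connectedComponentsWithStats(m.astype(np.uint8))
for i in range(1,n):
    if st[i,4]>60:
        v,u=np.nonzero(l==i);P=wplane(d,M,np.c_[u,v].astype(float),.125);print('blk',st[i],P.mean(0))
d=grab('top');W=world(d);h=cv2.cvtColor(d['img'],cv2.COLOR_RGB2HSV);H,S,V=[h[...,i].astype(int) for i in range(3)]
x,y,z=W[...,0],W[...,1],W[...,2]
m=(H>40)&(H<85)&(S>80)&(z>.075)&(z<.1);print('topgrip',m.sum(),W[m].mean(0) if m.any() else'')
m=(z>.044)&(z<.062)&(x>.5)&(x<.7)&(y>-.08)&(y<.018);print('deck',m.sum(),cv2.minAreaRect((W[m][:,:2]*1e3).astype(np.float32)))
```

```text
[ 0.48080914 -0.17868225  0.18916352] [-1.25719170e-03 -3.97762329e-02  9.99207770e-01  3.20847782e-04] 0.05288270726650272
[ 473  102   39   53 1346] ((385.1793212890625, 54.940155029296875), (40.96398162841797, 62.671470642089844), 71.80992889404297)
[404 231  25  32 520] ((519.3827514648438, -10.784873962402344), (48.4008903503418, 23.485454559326172), 34.203041076660156)
[ 220  243   33   59 1126] ((559.1441040039062, -191.45777893066406), (68.20071411132812, 30.226219177246094), 4.399526596069336)
[273 243  32  17 437] ((530.024658203125, -145.2749481201172), (17.000444412231445, 28.560745239257812), 3.86527943611145)
[301 275  13  26 116] ((571.020751953125, -120.25956726074219), (32.815391540527344, 7.670644760131836), 21.18646240234375)
blk [481  75  31  30 173] [357.15218814  10.93886069]
blk [244 188  28  45 983] [ 476.42909029 -178.41103816]
blk [    0   231   512   153 40895] [ 612.86024235 -194.98186607]
blk [351 256  50   8 240] [513.20733058 -77.39790112]
blk [436 373  35  11 215] [724.94069892 132.8421976 ]
topgrip 138 [0.50107872 0.05011125 0.08209642]
deck 807 ((600.6183471679688, -31.083656311035156), (93.260986328125, 133.93267822265625), 89.50735473632812)
```

View pics/w2.png

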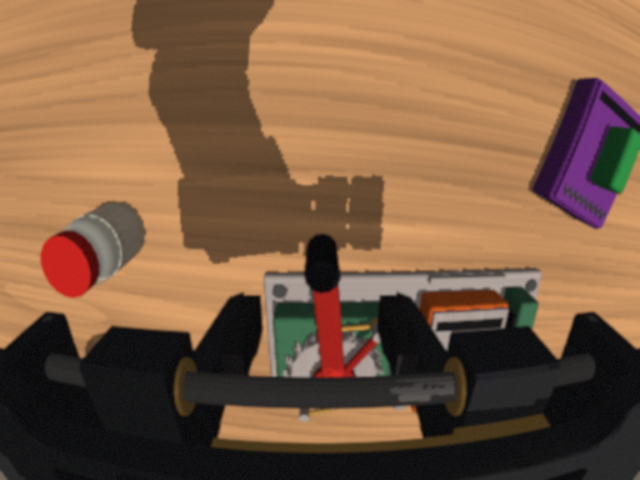

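The slicer sits in the bed, wrist view (465,315). The knob is at (321,262), centred between the fingers. I descend around the knob and close.

Call:
jog_arm(increments=[{"linear": [1,0.5,-15],"twist": [0,0,0.03]},{"linear": [1,0.5,-40],"twist": [0,0,0.073]},{"linear": [1,0.5,-65],"twist": [0,0,0.073]},{"linear": [1,0.5,-85],"twist": [0,0,0.073]},{"linear": [1,0.5,-94],"twist": [0,0,0.073]},{"linear": [1,0.5,-94],"twist": [0,0,0.073]},{"linear": [1,0.5,-94],"twist": [0,0,0.073]}])

```text
clock: 9.02
position: [0.484, -0.1761, 0.0962]
ee_rot: [0.0, -0.078, 0.997, 0.0]
wrist_force: [-0.1, 0.3, 0.2]
grip_width: 0.0526
gripper_force: 0.0
```

Call:
jog_arm(increments=[{"linear": [0,0,0],"twist": [0,0,0]},{"linear": [0,0,0],"twist": [0,0,0]},{"linear": [0,0,0],"twist": [0,0,0]},{"linear": [0,0,0],"twist": [0,0,0]},{"linear": [0,0,0],"twist": [0,0,0]},{"linear": [0,0,0],"twist": [0,0,0]},{"linear": [0,0,0],"twist": [0,0,0]},{"linear": [0,0,0],"twist": [0,0,0]}], jaw=0, force=25)

```text
clock: 9.68
position: [0.4835, -0.1774, 0.0967]
ee_rot: [0.0, -0.077, 0.997, -0.0]
wrist_force: [-0.4, -0.7, 6.4]
grip_width: 0.0213
gripper_force: 25.0
```

```bash
cat >> h.py <<'E'
PIV=np.array([612.7,-157.0]);YAW=np.deg2rad(4.7)
def knob(a): 
    p=130*np.array([-np.cos(.325-a),np.sin(.325-a)]);c,s=np.cos(YAW),np.sin(YAW);return PIV+[c*p[0]-s*p[1],s*p[0]+c*p[1]]
def rep():
    s=ctrl.read_state();p=np.array(s['position'])*1e3;r=p[:2]-PIV
    w=np.arctan2(r[1],r[0])-YAW;a=(w%(2*np.pi))-np.pi+.325
    t=np.array([-r[1],r[0]])/np.hypot(*r)
    print('t',round(float(s['clock']),2),'pos',np.round(p,1),'a',round(a,3),'r',round(np.hypot(*r),1),'resist',round(-float(t@s['wrist_force'][:2]),2),'radial',round(float(r@s['wrist_force'][:2]/np.hypot(*r)),2),'fz',np.round(s['wrist_force'][2],1),'w',s['grip_width'],'g',s['gripper_force'])
E
python3 -c "
from h import *
rep()
for a in (.05,.08,.12,.2,.3,.4,.45,.5,.55,.6): print(a,np.round(knob(a),1))"
```

```text
t 9.68 pos [ 483.5 -177.4   96.7] a 0.4 r 130.8 resist -0.64 radial 0.53 fz 6.4 w 0.02125004098926565 g 25.000273324549198
0.05 [ 485.1 -132.1]
0.08 [ 484.4 -135.9]
0.12 [ 483.7 -141.1]
0.2 [ 482.8 -151.4]
0.3 [ 482.9 -164.4]
0.4 [ 484.3 -177.3]
0.45 [ 485.5 -183.7]
0.5 [ 487. -190.]
0.55 [ 488.8 -196.3]
0.6 [ 490.9 -202.4]
```

Call:
jog_arm(increments=[{"linear": [-0.8,6.5,0],"twist": [0,0,-0.05]},{"linear": [-1.4,13,0],"twist": [0,0,-0.1]},{"linear": [-1.6,19.5,0],"twist": [0,0,-0.15]},{"linear": [-1.5,26,0],"twist": [0,0,-0.2]},{"linear": [-1.1,32.5,0],"twist": [0,0,-0.25]},{"linear": [-0.5,37.5,0],"twist": [0,0,-0.29]},{"linear": [0.2,41.4,0],"twist": [0,0,-0.32]},{"linear": [0.2,41.4,0],"twist": [0,0,-0.32]},{"linear": [0.2,41.4,0],"twist": [0,0,-0.32]}])

```text
clock: 10.43
position: [0.4832, -0.1351, 0.0967]
ee_rot: [-0.0, 0.082, 0.997, 0.0]
wrist_force: [-0.9, 0.7, 7.9]
grip_width: 0.0211
gripper_force: 25.0
```

```bash
python3 -c "
from h import *
rep()"
```

```text
t 10.43 pos [ 483.2 -135.1   96.7] a 0.076 r 131.3 resist 0.51 radial 1.05 fz 7.9 w 0.02112145460862627 g 25.000059390440583
```

Free swing 1; the jaw has about 20 mm to go.

Call:
jog_arm(increments=[{"linear": [-1.4,-12,0],"twist": [0,0,0.09]},{"linear": [-1.5,-28.5,0],"twist": [0,0,0.22]},{"linear": [0.4,-44.5,0],"twist": [0,0,0.345]},{"linear": [3.5,-57,0],"twist": [0,0,0.445]},{"linear": [6.5,-66.5,0],"twist": [0,0,0.52]},{"linear": [6.5,-66.5,0],"twist": [0,0,0.52]},{"linear": [3.5,-57,0],"twist": [0,0,0.445]},{"linear": [0.4,-44.5,0],"twist": [0,0,0.345]},{"linear": [-1.5,-28.5,0],"twist": [0,0,0.22]},{"linear": [-1.4,-12,0],"twist": [0,0,0.09]},{"linear": [0,0,0],"twist": [0,0,0]},{"linear": [0,0,0],"twist": [0,0,0]}])

```text
clock: 11.43
position: [0.4836, -0.133, 0.0967]
ee_rot: [-0.0, 0.082, 0.997, 0.0]
wrist_force: [-1.9, 0.1, 8.0]
grip_width: 0.0215
gripper_force: 25.0
```

Run:
```python
from h import *
rep()
d=grab('side');cv2.imwrite('pics/s2.png',cv2.resize(d['img'][150:270,210:370],(640,480),interpolation=cv2.INTER_CUBIC)[:,:,::-1])
```

```text
t 11.43 pos [ 483.6 -133.    96.7] a 0.059 r 131.3 resist -0.23 radial 1.85 fz 8.0 w 0.02149898762112146 g 25.001903967931867
```

View pics/s2.png

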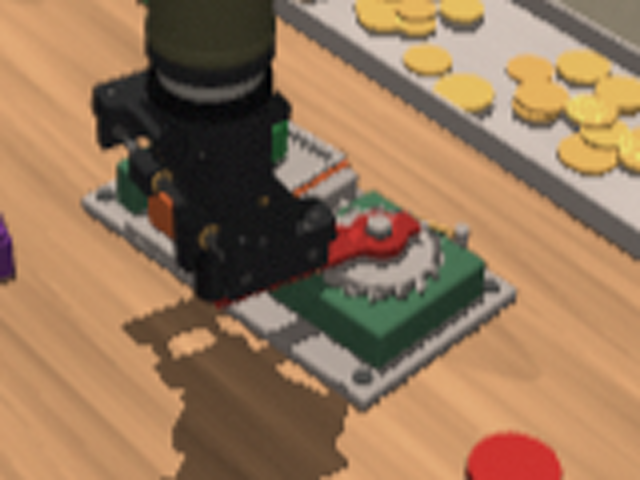

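The jaw plate (342,185) has moved towards the slicer, so notch 1 was kept. From now on I stop at 0.45 each swing to read the push.

Call:
jog_arm(increments=[{"linear": [-1.4,-12,0],"twist": [0,0,0.09]},{"linear": [-1.5,-28.5,0],"twist": [0,0,0.22]},{"linear": [-0.1,-41.4,0],"twist": [0,0,0.32]},{"linear": [1.1,-47.8,0],"twist": [0,0,0.37]},{"linear": [1.1,-47.8,0],"twist": [0,0,0.37]},{"linear": [1.1,-47.8,0],"twist": [0,0,0.37]},{"linear": [1.1,-47.8,0],"twist": [0,0,0.37]},{"linear": [1.1,-47.8,0],"twist": [0,0,0.37]}])

```text
clock: 12.15
position: [0.485, -0.1848, 0.0967]
ee_rot: [0.001, -0.103, 0.995, -0.001]
wrist_force: [0.3, -0.2, 6.3]
grip_width: 0.0209
gripper_force: 25.0
```

```bash
python3 -c "
from h import *
rep()"
```

```text
t 12.15 pos [ 485.  -184.8   96.7] a 0.457 r 130.7 resist -0.28 radial -0.2 fz 6.3 w 0.020901698219946155 g 25.001424634829164
```

Call:
jog_arm(increments=[{"linear": [1.5,-6.3,0],"twist": [0,0,0.05]},{"linear": [3.3,-12.6,0],"twist": [0,0,0.1]},{"linear": [5.4,-18.7,0],"twist": [0,0,0.15]},{"linear": [5.4,-18.7,0],"twist": [0,0,0.15]},{"linear": [5.4,-18.7,0],"twist": [0,0,0.15]},{"linear": [2.4,-9.2,0],"twist": [0,0,0.075]},{"linear": [-0.7,3.3,0],"twist": [0,0,-0.025]},{"linear": [-2.6,19.3,0],"twist": [0,0,-0.15]},{"linear": [-2.5,35.8,0],"twist": [0,0,-0.28]},{"linear": [-1.1,47.8,0],"twist": [0,0,-0.37]},{"linear": [-1.1,47.8,0],"twist": [0,0,-0.37]}])

```text
clock: 13.07
position: [0.4836, -0.1335, 0.0967]
ee_rot: [-0.0, 0.081, 0.997, 0.0]
wrist_force: [-2.6, -0.8, 8.2]
grip_width: 0.0214
gripper_force: 25.0
```

```bash
python3 -c "
from h import *
rep()"
```

```text
t 13.07 pos [ 483.6 -133.5   96.7] a 0.063 r 131.3 resist -1.27 radial 2.39 fz 8.2 w 0.021443827913899725 g 25.00158137641847
```

Call:
jog_arm(increments=[{"linear": [-1.4,-12,0],"twist": [0,0,0.09]},{"linear": [-1.5,-28.5,0],"twist": [0,0,0.22]},{"linear": [-0.1,-41.4,0],"twist": [0,0,0.32]},{"linear": [1.1,-47.8,0],"twist": [0,0,0.37]},{"linear": [1.1,-47.8,0],"twist": [0,0,0.37]},{"linear": [1.1,-47.8,0],"twist": [0,0,0.37]},{"linear": [1.1,-47.8,0],"twist": [0,0,0.37]},{"linear": [1.1,-47.8,0],"twist": [0,0,0.37]}])

```text
clock: 13.73
position: [0.485, -0.1845, 0.0967]
ee_rot: [0.001, -0.104, 0.995, -0.0]
wrist_force: [-0.7, -0.1, 6.7]
grip_width: 0.0214
gripper_force: 25.0
```

```bash
python3 -c "
from h import *
rep()"
```

```text
t 13.73 pos [ 485.  -184.5   96.7] a 0.455 r 130.6 resist 0.06 radial 0.75 fz 6.7 w 0.021428954937429547 g 25.001465817913413
```

Call:
jog_arm(increments=[{"linear": [1.5,-6.3,0],"twist": [0,0,0.05]},{"linear": [3.3,-12.6,0],"twist": [0,0,0.1]},{"linear": [5.4,-18.7,0],"twist": [0,0,0.15]},{"linear": [5.4,-18.7,0],"twist": [0,0,0.15]},{"linear": [5.4,-18.7,0],"twist": [0,0,0.15]},{"linear": [2.4,-9.2,0],"twist": [0,0,0.075]},{"linear": [-0.7,3.3,0],"twist": [0,0,-0.025]},{"linear": [-2.6,19.3,0],"twist": [0,0,-0.15]},{"linear": [-2.5,35.8,0],"twist": [0,0,-0.28]},{"linear": [-1.1,47.8,0],"twist": [0,0,-0.37]},{"linear": [-1.1,47.8,0],"twist": [0,0,-0.37]}])

```text
clock: 14.65
position: [0.4837, -0.1333, 0.0967]
ee_rot: [-0.0, 0.081, 0.997, 0.001]
wrist_force: [-1.7, 0.4, 8.5]
grip_width: 0.0208
gripper_force: 25.0
```

```bash
python3 -c "
from h import *
rep()"
```

```text
t 14.65 pos [ 483.7 -133.3   96.7] a 0.061 r 131.2 resist 0.12 radial 1.75 fz 8.5 w 0.020847565647500385 g 25.000992491841316
```

Call:
jog_arm(increments=[{"linear": [-1.4,-12,0],"twist": [0,0,0.09]},{"linear": [-1.5,-28.5,0],"twist": [0,0,0.22]},{"linear": [-0.1,-41.4,0],"twist": [0,0,0.32]},{"linear": [1.1,-47.8,0],"twist": [0,0,0.37]},{"linear": [1.1,-47.8,0],"twist": [0,0,0.37]},{"linear": [1.1,-47.8,0],"twist": [0,0,0.37]},{"linear": [1.1,-47.8,0],"twist": [0,0,0.37]},{"linear": [1.1,-47.8,0],"twist": [0,0,0.37]}])

```text
clock: 15.32
position: [0.4851, -0.1846, 0.0967]
ee_rot: [0.001, -0.104, 0.995, -0.0]
wrist_force: [-1.0, 1.7, 8.0]
grip_width: 0.0215
gripper_force: 25.0
```

```bash
python3 -c "
from h import *
rep()"
```

```text
t 15.32 pos [ 485.1 -184.6   96.7] a 0.456 r 130.6 resist 1.89 radial 0.64 fz 8.0 w 0.021471618846757988 g 25.001005344092846
```

Call:
jog_arm(increments=[{"linear": [1.5,-6.3,0],"twist": [0,0,0.05]},{"linear": [3.3,-12.6,0],"twist": [0,0,0.1]},{"linear": [5.4,-18.7,0],"twist": [0,0,0.15]},{"linear": [5.4,-18.7,0],"twist": [0,0,0.15]},{"linear": [5.4,-18.7,0],"twist": [0,0,0.15]},{"linear": [2.4,-9.2,0],"twist": [0,0,0.075]},{"linear": [-0.7,3.3,0],"twist": [0,0,-0.025]},{"linear": [-2.6,19.3,0],"twist": [0,0,-0.15]},{"linear": [-2.5,35.8,0],"twist": [0,0,-0.28]},{"linear": [-1.1,47.8,0],"twist": [0,0,-0.37]},{"linear": [-1.1,47.8,0],"twist": [0,0,-0.37]}])

```text
clock: 16.23
position: [0.4837, -0.1335, 0.0967]
ee_rot: [-0.0, 0.081, 0.997, 0.001]
wrist_force: [-1.9, 0.1, 8.3]
grip_width: 0.0213
gripper_force: 25.0
```

```bash
python3 -c "
from h import *
rep()"
```

```text
t 16.23 pos [ 483.7 -133.5   96.7] a 0.062 r 131.2 resist -0.25 radial 1.94 fz 8.3 w 0.02130663412172013 g 25.00081116333604
```

Call:
jog_arm(increments=[{"linear": [-1.4,-12,0],"twist": [0,0,0.09]},{"linear": [-1.5,-28.5,0],"twist": [0,0,0.22]},{"linear": [-0.1,-41.4,0],"twist": [0,0,0.32]},{"linear": [1.1,-47.8,0],"twist": [0,0,0.37]},{"linear": [1.1,-47.8,0],"twist": [0,0,0.37]},{"linear": [1.1,-47.8,0],"twist": [0,0,0.37]},{"linear": [1.1,-47.8,0],"twist": [0,0,0.37]},{"linear": [1.1,-47.8,0],"twist": [0,0,0.37]}])

```text
clock: 16.9
position: [0.485, -0.1846, 0.0967]
ee_rot: [0.001, -0.104, 0.995, -0.0]
wrist_force: [-0.6, 1.8, 5.8]
grip_width: 0.0211
gripper_force: 25.0
```

```bash
python3 -c "
from h import *
rep()"
```

```text
t 16.9 pos [ 485.  -184.6   96.7] a 0.456 r 130.6 resist 1.86 radial 0.2 fz 5.8 w 0.021102288778185298 g 25.000938987359405
```

Call:
jog_arm(increments=[{"linear": [0,0,0],"twist": [0,0,0]},{"linear": [0,0,0],"twist": [0,0,0]},{"linear": [0,0,0],"twist": [0,0,0]}])

```text
clock: 17.15
position: [0.485, -0.1846, 0.0967]
ee_rot: [0.001, -0.104, 0.995, -0.0]
wrist_force: [-1.1, 1.4, 6.9]
grip_width: 0.0214
gripper_force: 25.0
```

```bash
python3 -c "
from h import *
rep()"
```

```text
t 17.15 pos [ 485.  -184.6   96.7] a 0.456 r 130.6 resist 1.62 radial 0.78 fz 6.9 w 0.02138630712097914 g 25.001178681850433
```

Still soft (1.6–1.9 N). I finish this notch and make the next one.

Call:
jog_arm(increments=[{"linear": [1.5,-6.3,0],"twist": [0,0,0.05]},{"linear": [3.3,-12.6,0],"twist": [0,0,0.1]},{"linear": [5.4,-18.7,0],"twist": [0,0,0.15]},{"linear": [5.4,-18.7,0],"twist": [0,0,0.15]},{"linear": [5.4,-18.7,0],"twist": [0,0,0.15]},{"linear": [2.4,-9.2,0],"twist": [0,0,0.075]},{"linear": [-0.7,3.3,0],"twist": [0,0,-0.025]},{"linear": [-2.6,19.3,0],"twist": [0,0,-0.15]},{"linear": [-2.5,35.8,0],"twist": [0,0,-0.28]},{"linear": [-1.1,47.8,0],"twist": [0,0,-0.37]},{"linear": [-1.1,47.8,0],"twist": [0,0,-0.37]}])

```text
clock: 18.07
position: [0.4836, -0.1334, 0.0967]
ee_rot: [-0.0, 0.081, 0.997, 0.001]
wrist_force: [-1.8, 0.8, 8.3]
grip_width: 0.0212
gripper_force: 25.0
```

Call:
jog_arm(increments=[{"linear": [-1.4,-12,0],"twist": [0,0,0.09]},{"linear": [-1.5,-28.5,0],"twist": [0,0,0.22]},{"linear": [-0.1,-41.4,0],"twist": [0,0,0.32]},{"linear": [1.1,-47.8,0],"twist": [0,0,0.37]},{"linear": [1.1,-47.8,0],"twist": [0,0,0.37]},{"linear": [1.1,-47.8,0],"twist": [0,0,0.37]},{"linear": [1.1,-47.8,0],"twist": [0,0,0.37]},{"linear": [1.1,-47.8,0],"twist": [0,0,0.37]},{"linear": [1.1,-47.8,0],"twist": [0,0,0.37]}])

```text
clock: 18.82
position: [0.485, -0.1845, 0.0967]
ee_rot: [0.001, -0.104, 0.995, -0.0]
wrist_force: [0.5, 0.6, 6.2]
grip_width: 0.0209
gripper_force: 25.0
```

```bash
python3 -c "
from h import *
rep()"
```

```text
t 18.82 pos [ 485.  -184.5   96.7] a 0.455 r 130.6 resist 0.47 radial -0.61 fz 6.2 w 0.020937932779135658 g 25.001229364424944
```

Soft again (0.5 N). Next notch.

Call:
jog_arm(increments=[{"linear": [1.5,-6.3,0],"twist": [0,0,0.05]},{"linear": [3.3,-12.6,0],"twist": [0,0,0.1]},{"linear": [5.4,-18.7,0],"twist": [0,0,0.15]},{"linear": [5.4,-18.7,0],"twist": [0,0,0.15]},{"linear": [5.4,-18.7,0],"twist": [0,0,0.15]},{"linear": [2.4,-9.2,0],"twist": [0,0,0.075]},{"linear": [-0.7,3.3,0],"twist": [0,0,-0.025]},{"linear": [-2.6,19.3,0],"twist": [0,0,-0.15]},{"linear": [-2.5,35.8,0],"twist": [0,0,-0.28]},{"linear": [-1.1,47.8,0],"twist": [0,0,-0.37]},{"linear": [-1.1,47.8,0],"twist": [0,0,-0.37]}])

```text
clock: 19.73
position: [0.4836, -0.1335, 0.0967]
ee_rot: [-0.0, 0.08, 0.997, 0.001]
wrist_force: [-1.8, 1.0, 9.2]
grip_width: 0.0215
gripper_force: 25.0
```

Call:
jog_arm(increments=[{"linear": [-1.4,-12,0],"twist": [0,0,0.09]},{"linear": [-1.5,-28.5,0],"twist": [0,0,0.22]},{"linear": [-0.1,-41.4,0],"twist": [0,0,0.32]},{"linear": [1.1,-47.8,0],"twist": [0,0,0.37]},{"linear": [1.1,-47.8,0],"twist": [0,0,0.37]},{"linear": [1.1,-47.8,0],"twist": [0,0,0.37]},{"linear": [1.1,-47.8,0],"twist": [0,0,0.37]},{"linear": [1.1,-47.8,0],"twist": [0,0,0.37]},{"linear": [1.1,-47.8,0],"twist": [0,0,0.37]}])

```text
clock: 20.48
position: [0.485, -0.1847, 0.0967]
ee_rot: [0.001, -0.105, 0.995, -0.0]
wrist_force: [-0.7, 1.7, 6.9]
grip_width: 0.0215
gripper_force: 25.0
```

```bash
python3 -c "
from h import *
rep()"
```

```text
t 20.48 pos [ 485.  -184.7   96.7] a 0.456 r 130.6 resist 1.84 radial 0.31 fz 6.9 w 0.02145720940723432 g 25.001411084085703
```

Call:
jog_arm(increments=[{"linear": [1.5,-6.3,0],"twist": [0,0,0.05]},{"linear": [3.3,-12.6,0],"twist": [0,0,0.1]},{"linear": [5.4,-18.7,0],"twist": [0,0,0.15]},{"linear": [5.4,-18.7,0],"twist": [0,0,0.15]},{"linear": [5.4,-18.7,0],"twist": [0,0,0.15]},{"linear": [2.4,-9.2,0],"twist": [0,0,0.075]},{"linear": [-0.7,3.3,0],"twist": [0,0,-0.025]},{"linear": [-2.6,19.3,0],"twist": [0,0,-0.15]},{"linear": [-2.5,35.8,0],"twist": [0,0,-0.28]},{"linear": [-1.1,47.8,0],"twist": [0,0,-0.37]},{"linear": [-1.1,47.8,0],"twist": [0,0,-0.37]}])

```text
clock: 21.4
position: [0.4836, -0.1336, 0.0966]
ee_rot: [-0.0, 0.08, 0.997, 0.001]
wrist_force: [-1.5, 1.1, 8.7]
grip_width: 0.0213
gripper_force: 25.0
```

Call:
jog_arm(increments=[{"linear": [-1.4,-12,0],"twist": [0,0,0.09]},{"linear": [-1.5,-28.5,0],"twist": [0,0,0.22]},{"linear": [-0.1,-41.4,0],"twist": [0,0,0.32]},{"linear": [1.1,-47.8,0],"twist": [0,0,0.37]},{"linear": [1.1,-47.8,0],"twist": [0,0,0.37]},{"linear": [1.1,-47.8,0],"twist": [0,0,0.37]},{"linear": [1.1,-47.8,0],"twist": [0,0,0.37]},{"linear": [1.1,-47.8,0],"twist": [0,0,0.37]},{"linear": [1.1,-47.8,0],"twist": [0,0,0.37]}])

```text
clock: 22.15
position: [0.4847, -0.1832, 0.0967]
ee_rot: [0.001, -0.105, 0.994, 0.001]
wrist_force: [-2.0, 3.5, 8.2]
grip_width: 0.0214
gripper_force: 25.0
```

Run:
```python
from h import *
rep()
d=grab('side');cv2.imwrite('pics/s3.png',cv2.resize(d['img'][150:270,210:370],(640,480),interpolation=cv2.INTER_CUBIC)[:,:,::-1])
```

```text
t 22.15 pos [ 484.7 -183.2   96.7] a 0.445 r 130.6 resist 3.82 radial 1.25 fz 8.2 w 0.021393727721705714 g 24.999471036717296
```

View pics/s3.png

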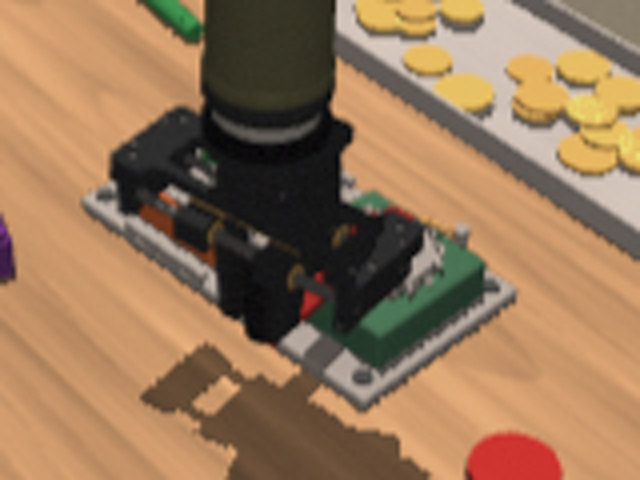

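The push is now 3.8 N: the main spring has bitten. I finish this notch, return to the parked end and check.

Call:
jog_arm(increments=[{"linear": [1.5,-6.3,0],"twist": [0,0,0.05]},{"linear": [3.3,-12.6,0],"twist": [0,0,0.1]},{"linear": [5.6,-19.5,0],"twist": [0,0,0.155]},{"linear": [5.6,-19.5,0],"twist": [0,0,0.155]},{"linear": [5.6,-19.5,0],"twist": [0,0,0.155]},{"linear": [5.6,-19.5,0],"twist": [0,0,0.155]}])

```text
clock: 22.7
position: [0.4905, -0.2026, 0.0967]
ee_rot: [0.001, -0.181, 0.983, 0.001]
wrist_force: [-1.2, 5.7, 7.1]
grip_width: 0.0215
gripper_force: 25.0
```

```bash
python3 -c "
from h import *
rep()"
```

```text
t 22.7 pos [ 490.5 -202.6   96.7] a 0.6 r 130.5 resist 5.75 radial -0.84 fz 7.1 w 0.021483854904370776 g 24.999670162796974
```

Call:
jog_arm(increments=[{"linear": [-3.2,10.3,0],"twist": [0,0,-0.08]},{"linear": [-6.3,22.8,0],"twist": [0,0,-0.18]},{"linear": [-8.2,38.8,0],"twist": [0,0,-0.305]},{"linear": [-8.1,55.3,0],"twist": [0,0,-0.435]},{"linear": [-6.7,67.3,0],"twist": [0,0,-0.525]},{"linear": [-6.5,69,0],"twist": [0,0,-0.54]},{"linear": [-6.5,69,0],"twist": [0,0,-0.54]},{"linear": [-6.5,69,0],"twist": [0,0,-0.54]}])

```text
clock: 23.37
position: [0.4835, -0.1342, 0.0967]
ee_rot: [0.0, 0.087, 0.996, -0.0]
wrist_force: [-2.3, 2.6, 8.6]
grip_width: 0.0211
gripper_force: 25.0
```

```bash
python3 -c "
from h import *
rep()"
```

```text
t 23.37 pos [ 483.5 -134.2   96.7] a 0.068 r 131.2 resist 2.13 radial 2.74 fz 8.6 w 0.021134221907753686 g 25.00009006820619
```

I verify the kept notch with a probe to 0.40 only, below the 0.55 keep point, then return.

Call:
jog_arm(increments=[{"linear": [-1.4,-12,0],"twist": [0,0,0.09]},{"linear": [-1.5,-28.5,0],"twist": [0,0,0.22]},{"linear": [-0.1,-41.4,0],"twist": [0,0,0.32]},{"linear": [-0.1,-41.4,0],"twist": [0,0,0.32]},{"linear": [-0.1,-41.4,0],"twist": [0,0,0.32]},{"linear": [-0.1,-41.4,0],"twist": [0,0,0.32]},{"linear": [-0.1,-41.4,0],"twist": [0,0,0.32]}])

```text
clock: 23.95
position: [0.4832, -0.1748, 0.0967]
ee_rot: [0.0, -0.073, 0.997, 0.001]
wrist_force: [-2.1, 5.2, 8.1]
grip_width: 0.0209
gripper_force: 25.0
```

```bash
python3 -c "
from h import *
rep()"
```

```text
t 23.95 pos [ 483.2 -174.8   96.7] a 0.379 r 130.7 resist 5.4 radial 1.34 fz 8.1 w 0.0208668506803976 g 25.00034778378904
```

Call:
jog_arm(increments=[{"linear": [-1.3,10,0],"twist": [0,0,-0.08]},{"linear": [-1.6,22,0],"twist": [0,0,-0.17]},{"linear": [-0.9,34,0],"twist": [0,0,-0.265]},{"linear": [0.3,42,0],"twist": [0,0,-0.325]},{"linear": [0.7,44,0],"twist": [0,0,-0.34]},{"linear": [0.7,44,0],"twist": [0,0,-0.34]},{"linear": [0.7,44,0],"twist": [0,0,-0.34]}])

```text
clock: 24.53
position: [0.484, -0.1316, 0.0966]
ee_rot: [-0.0, 0.097, 0.995, 0.0]
wrist_force: [-2.3, 2.4, 8.2]
grip_width: 0.0214
gripper_force: 25.0
```

```bash
python3 -c "
from h import *
rep()"
```

```text
t 24.53 pos [ 484.  -131.6   96.6] a 0.048 r 131.2 resist 1.9 radial 2.76 fz 8.2 w 0.021368723993814648 g 24.999836515635252
```

The probe reads 5.4 N, so the firm notch is kept. I release and rise.

Call:
jog_arm(increments=[{"linear": [0,0,0],"twist": [0,0,0]},{"linear": [0,0,0],"twist": [0,0,0]},{"linear": [0,0,0],"twist": [0,0,0]},{"linear": [0,0,0],"twist": [0,0,0]},{"linear": [0,0,0],"twist": [0,0,0]},{"linear": [0,0,10],"twist": [0,0,0]},{"linear": [0,0,30],"twist": [0,0,0]},{"linear": [0,0,60],"twist": [0,0,0]},{"linear": [-20,0,90],"twist": [0,0,0]},{"linear": [-50,0,120],"twist": [0,0,0]},{"linear": [-80,0,140],"twist": [0,0,0]},{"linear": [-100,0,150],"twist": [0,0,0]}], jaw=0.5)

```text
clock: 25.53
position: [0.382, -0.1319, 0.248]
ee_rot: [0.0, 0.1, 0.995, -0.001]
wrist_force: [-0.5, 0.3, -0.0]
grip_width: 0.0441
gripper_force: 0.0
```

Call:
jog_arm(increments=[{"linear": [-30,30,0],"twist": [0,0,0]},{"linear": [-60,60,0],"twist": [0,0,0]},{"linear": [-60,95,0],"twist": [0,0,0]},{"linear": [-60,130,0],"twist": [0,0,0]},{"linear": [-60,165,0],"twist": [0,0,0]},{"linear": [-60,200,0],"twist": [0,0,0]},{"linear": [-60,235,0],"twist": [0,0,0]},{"linear": [-60,270,0],"twist": [0,0,0]},{"linear": [-60,300,0],"twist": [0,0,0]},{"linear": [-60,300,0],"twist": [0,0,0]},{"linear": [-60,300,0],"twist": [0,0,0]}])

```text
clock: 26.45
position: [0.3242, 0.17, 0.2462]
ee_rot: [0.0, 0.097, 0.995, 0.0]
wrist_force: [0.3, -1.2, 0.5]
grip_width: 0.0439
gripper_force: 0.0
```

Run:
```python
from h import *
s=ctrl.read_state();print(s['position'],s['wrist_force'],s['clock'])
d=grab('top');W=world(d);e=grab('side')
cv2.imwrite('pics/f.png',np.hstack([cv2.resize(d['img'][120:220,210:340],(390,300)),cv2.resize(e['img'][150:270,210:370],(400,300))])[:,:,::-1])
h=cv2.cvtColor(d['img'],cv2.COLOR_RGB2HSV);H,S,V=[h[...,i].astype(int) for i in range(3)]
x,y,z=W[...,0],W[...,1],W[...,2]
c,sn=np.cos(YAW),np.sin(YAW);bed=np.array([602.5,-32.4])
def toC(p): q=p*1e3-bed;return np.round([c*q[0]+sn*q[1],-sn*q[0]+c*q[1]],1)
m=(H>40)&(H<85)&(S>80)&(z>.075)&(z<.1)&(x>.55)&(y>-.08)&(y<.02);print('grip in bed',m.sum(),toC(W[m].mean(0)[:2]),W[m][:,2].mean(),cv2.minAreaRect((W[m][:,:2]*1e3).astype(np.float32)))
m=(V<75)&(z>.1)&(x>.45)&(x<.52)&(y<-.08)&(y>-.25);p=W[m].mean(0)[:2]*1e3;r=p-PIV
print('knob',m.sum(),p,'a',(np.arctan2(r[1],r[0])-YAW)%(2*np.pi)-np.pi+.325)
```

```text
[0.32417352 0.17003596 0.24623978] [ 0.29591274 -1.15725066  0.47341429] 26.45
grip in bed 81 [-0.6  9.5] 0.08574017468482804 ((600.6123046875, -23.014257431030273), (53.085018157958984, 15.408574104309082), 5.8718132972717285)
knob 18 [ 483.62908713 -132.77371844] a 0.057430835271464364
```

View pics/f.png

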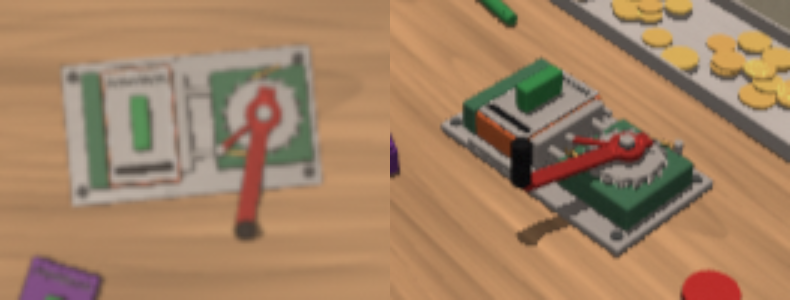

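The slicer is flat against the fence (bed x -0.6, y +9.5 mm), with its grip at (140,122) in the top crop. The jaw is shut on it and the lever is parked at about 0.057 rad, knob at (247,231). I hand in.

```bash
python3 -c "
from h import *
print(ctrl.close_job())"
```

```text
the job is handed in; nothing more can be done
None
```

I handed the job in at about 26.5 s: the slicer is flat in the bed against the fence, the jaw stopped at the first notch after the main spring's bite (about 33 N by the spec, judged from the knob push; jaw force not read directly), and the lever is parked at about 0.06 rad and let go. The hand-in returned no verdict.

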